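# Open the customer's combination padlock

## Robot

A 6-joint arm with a two-finger parallel gripper is mounted at the origin on the work surface. World frame = base frame: x ahead of the robot, y to its left, z up, the work surface at z = 0. Lengths are in m, angles in rad, forces in N, time in s.
With the tool pointing down it reaches from about 0.35 to 0.975 m from the base axis. Payload 4.9 kg.
Tool frame: the origin (TCP) lies at the very end of the fingers, on their centre line; the grasp point (between the pads) lies manip.grip_point_offset behind it (manip.grip_point_offset is the distance from the TCP to the grasp point, in m); z points along the fingers, y is the direction in which the jaws open and shut (so a half turn about z gives the same grasp; the last joint's range is limited). The gripper opens to 85 mm and grips with 20 to 120 N. Pads are 22 mm wide; open, the fingers measure 114 mm over their backs; the gripper's body (76 mm by 85 mm) begins 54 mm behind the grasp point. The pads swing forward as they close: fully open they stand 13 mm farther back than shut.
Start: joints at [1.046, 0.053, 1.613, -0, 1.476, -0.119], TCP at [0.247, 0.574, 0.231] pointing down, gripper open.
Joint ranges: [-3.01, 3.01], [-1.01, 2.22], [0.06, 2.58], [-1.02, 4.17], [0.09, 2.62], [-3.14, 3.14]. Speed limits (rad/s): [2.57, 2.57, 3.14, 3.14, 3.14, 3.14].

## Interface

Orientations are given as a unit quaternion [w, x, y, z].
In Python, from plant import status, grab_frame, camera_params, ticket, boxes_of, outline_of, manip gives the robot as it stands. The module is installed in compiled form; this text tells all that it offers.
- The arm moves only by the tool play_rows, never from a script. Its argument "deltas" is a list of rows, each a list of 2 entries, a list of its own where there are three numbers: the shift along the world's x, y, z in m, then the turn about the world's z in rad. A call has 1 to 5 rows; each row is the pose to reach, as a shift and turn from the pose commanded when the call began; what a row does not reach only later rows make up. A row lasts 1/8 s, in which the tool goes at most 62.5 mm and 10.7 degrees, less where a joint would pass 70% of its speed; a pose out of reach is approached as far as the arm can. A call with a gripper value outside its range is refused whole. "grip" is the opening, from -1 (shut) to 1 (fully open), set as the call begins (left out, the last holds). The fingers move at their own pace and stop on an object; the grip force is fixed at half the most. Time passes only in rows, so rows that repeat a pose let the fingers close. It gives the time, the measured TCP pose, the force and the opening at its end, in the units of the state.
- status.state(): the state, without advancing time (a new reading comes with each control period).
- grab_frame(name): name is "side" or "top" or "wrist"; returns (picture, depth): 400x640x3 uint8, blue, green, red; 400x640 float32, m along the optical axis (not along the pixel's ray), 0 where there is no reading.
- camera_params(name): a dict with "mtx" (3x3 intrinsics, pixels), "world_from_camera" (4x4, takes a point from camera to world coordinates). Camera axes: x right, y up, looking along -z (the intrinsics and any distortion apply to the point x, -y, -z); pixel columns grow to the right and rows downward; lengths in m; the calibration is good to about 2 mm. A picture is of the moment at which its call begins: read the wrist's pose just before it. camera_params takes no time and is no camera call; for the wrist camera it gives the pose at the moment of the call.
- ticket.job_done(): hands the job in, once; it reports no verdict.
Trained networks look in the newest picture that a camera, given by its name, has taken for a name from the list of things; names that differ only in an ending like _2 or _b are one class to them, and where a whole thing is asked for, a point or a joint stands for the part that bears it (a point fixed in the world has none). Each returns a list of dicts, best first, with "confidence" (0 to 1); they miss things now and then, are a little off and sometimes report something else, mostly with a low value. They report only what shows in the picture. A call takes as long as a camera call. They do not tell look-alikes from the thing itself.
- boxes_of(camera, name): "box" ([left, top, right, bottom] in pixels, round what is visible of it).
- outline_of(camera, name): "region" (400x640 bool, what is visible of it) and "box" ([left, top, right, bottom] in pixels, round what is visible of it).
The state is a dict: "time": time; "joint_pos": joint angles; "joint_vel": joint speeds; "joint_efforts": joint torques, N m; "tool_pos": TCP position; "tool_rot": TCP orientation; "contact_force": force on the tool from outside, world axes, zero at the start; "ft_torque": the same for the moment, N m; "gripper_width": opening from 0.0 (shut) to 1.0 (fully open).
Only numpy, scipy, OpenCV 4.12 (cv2) and the standard library are available. Lean on these libraries where they do the work, as an engineer would, in place of code of your own. Each camera call takes 0.05 s, during which the arm holds its last target.

## Task

The customer's combination padlock sits dial up in the small bench vise with every number but the last already dialled: turn its dial until the pointer clicks in at three o'clock, counting the shackle as twelve, then lift the lock out, hang its shackle over the upturned tip of the hook stand and pull the lock away from the stand until the shackle has slid fully open. Lift the open lock off the hook and finish while still holding it up for the customer, dial up, at least 20 cm above the bench and touching nothing but the gripper. Leave the other things on the bench where they are.

Things in the scene. Friction and masses are not known exactly. Their poses are not given: they have to be found in the camera images.
- lock: Combination padlock, 0.3 kg, on its back: steel body 56 mm long (x), 52 mm wide (y), 22 mm thick (z), black dial on top. Origin: centre of the underside; x points to the shackle, z up through the dial. Grip it from above across its 52 mm width. Twelve white ticks round the dial, the longer one at the shackle is twelve o'clock; seen from above three o'clock lies towards the lock's -y.
- dial (a joint): Dial angle, rad: 0 with the pointer at the shackle (lock's +x), growing clockwise seen from above; the last number, three o'clock, is +1.571. Click stops every 0.524 draw the moved, freed dial to the nearest tick; 0.06 N m takes it past one. Starts from -1.28 to +0.75, maybe resting between ticks until touched; turns to 3.4 either way. The shackle is free only within 0.15 of +1.571; once it is out the dial is locked.
- dial_grip (a point): On the dial's axis, 34 mm above the lock's underside, in the middle of the dial's black grip bar: 30 mm long, 10 mm wide, 14 mm high (27 to 41 mm above the underside), standing on a disc of 18.5 mm radius. The bar lies along the pointer; a small nose and a white line mark its pointer end. This x axis points along the pointer. Pinch the bar from above across its 10 mm width.
- shackle (a joint): How far the shackle has slid out of the lock body along the lock's +x, m: 0 shut, 0.016 fully out (a stop). With the dial on its last number it takes 2 to 3 N and stays where it is left (no spring); on any other number it is held after 1 to 2 mm.
- shackle_bow (a point): Middle of the shackle's bow, on the bar's centre line: shut, 56.5 mm along the lock's x and 11 mm above its underside; it moves with the shackle. The shackle is a U of 7 mm round bar in the lock's own plane, its legs leaving the body's end face (x = 28 mm) at y = +-14.5 mm. Shut, its eye is clear for 22 mm across and from x = 28 to x = 53 mm.
- vise: Small fixed vise, foot 150 x 100 mm and 12 mm high. Origin on the bench under the middle of the bed. The lock lies on the bed, 30 mm above the bench, its x along the vise's x, 1 mm loose between the jaws (which reach 42 mm above the bench behind, 36 mm in front); lift it straight up.
- vise_bed (a point): Middle of the bed's top. The bed is 34 mm wide, narrower than the lock. The jaws have lips, 6 mm thick, round the lock's corners (|x| over 18 mm, |y| 27 to 33 mm); between them the lock's two long sides are free, down to the foot, for 36 mm of their length.
- hook: Fixed hook stand: round dark foot of 42 mm radius, a 14 mm post, 142 mm high with its black ball, and a hook of 8 mm round bar that reaches from the post along the stand's -x and turns straight up at its end. Origin on the bench right below the upturned tip; x points from the tip to the post, whose axis is at x = 45 mm.
- hook_tip (a point): Top of the hook's upturned tip (8 mm round upright bar), 110 mm above the bench. Behind it, towards the post, the hook bar's upper side is about 80 mm above the bench. The shackle's eye drops over the tip from above, the bow going between tip and post; pulling the lock towards the stand's -x then catches the bow on the tip.
- phone: Bystander: black phone 72 x 150 x 8 mm lying flat, origin under its centre.
- driver: Bystander: precision screwdriver 145 mm long, 16 mm thick, lying along x between the vise's and the hook's places, origin under the front part of the handle.
- screw_bowl: Bystander: steel bowl for screws, 90 mm across, 28 mm high, origin under its centre.
- glue_bottle: Bystander: yellow dropper bottle, 33 mm across, 122 mm high, origin under its centre.
- flux_bottle: Bystander: blue dropper bottle, 33 mm across, 122 mm high, origin under its centre.
- charger: Bystander: white plug-in charger, 44 x 44 x 28 mm, origin under its centre.
- battery: Bystander: flat battery pack 95 x 38 x 6 mm, origin under its centre.
Not all that is in view belongs to the job. Leave any green or yellow look-alike of the lock alone.

How it is judged:
By the outcome, as a careful person would: the job done as asked, in the order asked, and still so for the second after the job is handed in, while the arm keeps its last pose, push and grip.
It also fails if it takes over 72 s, if anything falls off the work surface, if the arm or the gripper's body presses on something with over 40 N, if the wrist force passes 120 N, or if a joint passes its speed limit or range.

## Working session

There is one attempt and no reset: what is moved stays moved. The work goes in short steps, Python scripts to look and compute and a tool call to move; the robot and the scene stay as the last step left them, time stands still between calls to the robot, and variables do not carry over. Pictures are saved under pics/ and viewed, and the job is handed in when it is done.

Besides the shell and the picture viewer there is one more tool, called after "Request:" in YAML: its name, and indented under it one key for each argument. play_rows: Moves the arm, as the interface text tells. Its arguments: {"type":"object","properties":{"deltas":{"type":"array"},"grip":{"type":"number"}},"required":["deltas"]}

```bash
mkdir -p pics; ls; cat > h.py <<'E'
import numpy as np, cv2
from plant import status, grab_frame, camera_params, ticket, boxes_of, outline_of, manip
def proj(cp,P):
    T=np.linalg.inv(cp["world_from_camera"]);P=np.atleast_2d(P)
    c=P@T[:3,:3].T+T[:3,3]; q=np.c_[c[:,0],-c[:,1],-c[:,2]]@np.array(cp["mtx"]).T
    return q[:,:2]/q[:,2:]
def ray(cp,u,v):
    T=np.array(cp["world_from_camera"]);d=np.linalg.inv(np.array(cp["mtx"]))@np.array([u,v,1.])
    return T[:3,3], T[:3,:3]@np.array([d[0],-d[1],-d[2]])
def atz(cp,u,v,z):
    o,d=ray(cp,u,v); return o+d*(z-o[2])/d[2]
def dep(cp,u,v,D):
    o,d=ray(cp,u,v); return o+d*D
E
python3 - <<'E'
from h import *
s=status.state();print(s)
print([x for x in dir(manip) if x[0]!='_'],manip.grip_point_offset)
for n in["side","top","wrist"]:
    f,d=grab_frame(n);cv2.imwrite(f"pics/{n}0.png",f);np.save(f"{n}0.npy",d)
    cp=camera_params(n);print(n,cp)
    for k in["lock","dial","shackle","vise","hook","driver","phone","screw_bowl","glue_bottle","flux_bottle","charger","battery"]:
        if n!="top" and k not in("lock","vise","hook"):continue
        print(k,[(np.round(b["box"]).tolist(),round(b["confidence"],2)) for b in boxes_of(n,k)])
print(status.state()["time"])
E
```

```text
pics
{'time': 0.0, 'joint_pos': array([ 1.04600070e+00,  5.33641819e-02,  1.61433140e+00, -3.50802127e-05,
        1.47601267e+00, -1.18998499e-01]), 'joint_vel': array([0.00063453, 0.00228344, 0.00110748, 0.00107991, 0.0003227 ,
       0.00036422]), 'joint_efforts': array([ 4.30131086e-04, -3.93668747e+01, -3.70182180e+01,  1.01206992e-04,
        6.67060143e-03,  2.19800604e-06]), 'tool_pos': array([0.24640242, 0.57367796, 0.23003615]), 'tool_rot': array([-3.18090140e-04,  2.01507520e-01,  9.79486396e-01, -1.00899248e-03]), 'contact_force': array([ 0.06567524,  0.59378557, -0.51293276]), 'ft_torque': array([-0.00857935, -0.01871823, -0.01048668]), 'gripper_width': 1.0021367527148435}
['IKError', 'grip_point_offset'] 0.0187
side {'mtx': array([[366.89711589,   0.        , 322.53257079],
       [  0.        , 366.89711589, 204.4417356 ],
       [  0.        ,   0.        ,   1.        ]]), 'world_from_camera': array([[ 0.88791802,  0.34798585, -0.30084454,  0.32062364],
       [-0.45991237,  0.68445936, -0.56568189, -0.54684509],
       [ 0.00906657,  0.64064127,  0.76778679,  0.6737
[... 1622 characters left out ...]
 0.64), ([368.0, 222.0, 386.0, 237.0], 0.61)]
charger [([369.0, 117.0, 389.0, 139.0], 0.69)]
battery [([266.0, 256.0, 305.0, 274.0], 0.58)]
wrist {'mtx': array([[311.76404471,   0.        , 312.66255718],
       [  0.        , 311.76404471, 203.0517359 ],
       [  0.        ,   0.        ,   1.        ]]), 'world_from_camera': array([[ 3.94544944e-01, -8.87189553e-01, -2.39225804e-01,
         1.85798676e-01],
       [ 9.18876407e-01,  3.81126128e-01,  1.02024620e-01,
         5.99746024e-01],
       [ 6.60026874e-04, -2.60072245e-01,  9.65588935e-01,
         3.74436749e-01],
       [ 0.00000000e+00,  0.00000000e+00,  0.00000000e+00,
         1.00000000e+00]])}
lock []
vise []
hook []
1.05
```

View pics/top0.png

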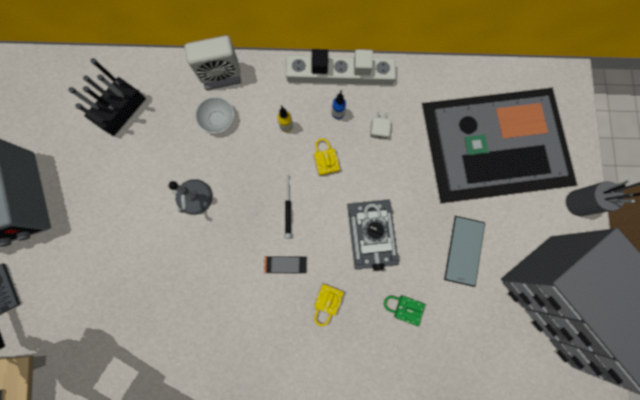

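View pics/side0.png

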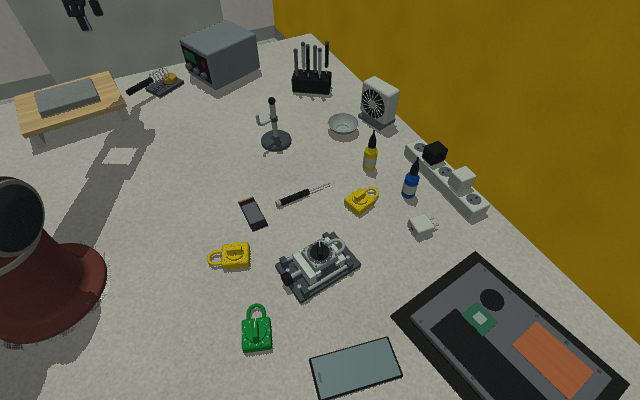

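```bash
python3 - <<'E'
import cv2
a=cv2.imread('pics/top0.png')[185:285,335:415];b=cv2.imread('pics/side0.png')[210:290,280:370]
cv2.imwrite('pics/c0.png',cv2.resize(a,None,fx=6,fy=6,interpolation=cv2.INTER_CUBIC));cv2.imwrite('pics/c1.png',cv2.resize(b,None,fx=7,fy=7,interpolation=cv2.INTER_CUBIC))
E
```

```text
(no output)
```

View pics/c0.png

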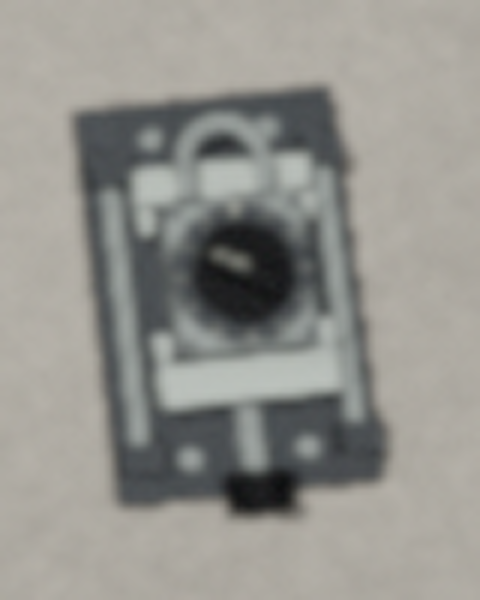

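View pics/c1.png

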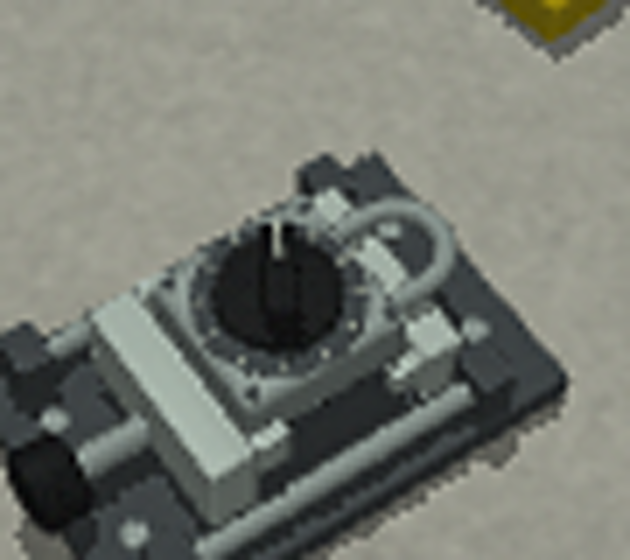

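The candidates in the top view are the steel lock in the vise at (377,229), yellow look-alikes at (326,158) and (328,303), and a green one at (406,309). I choose the steel one in the vise. The crop shows its black dial, with the pointer about 65° anticlockwise of the shackle.

```bash
python3 - <<'E'
from h import *
cp=camera_params("top");d=np.load("top0.npy")
# crop px ->img : u=335+x/6, v=185+y/6
def c(x,y):return 335+(x+.5)/6-.5,185+(y+.5)/6-.5
for nm,p,z in[("dial c",(243,272),.071),("bow",(221,118),.041),("12tick",(236,209),.053),("ptr",(225,258),.071),("foot TL",(75,115),.012),("foot TR",(328,88),.012),("foot BL",(122,503),.012),("foot BR",(382,476),.012)]:
    u,v=c(*p);D=d[int(round(v)),int(round(u))]
    print(nm,np.round(atz(cp,u,v,z),4),np.round(dep(cp,u,v,D),4))
# points above 
ys,xs=np.mgrid[170:230,160:225]
P=np.array([dep(cp,u,v,d[v,u]) for u,v in zip(xs.ravel(),ys.ravel())])
for lo,hi in[(.004,.02),(.06,.125),(.125,.16)]:
    m=(P[:,2]>lo)&(P[:,2]<hi);print(lo,m.sum(),P[m].mean(0),P[m].min(0),P[m].max(0))
a=cv2.imread('pics/top0.png')[165:235,150:230];cv2.imwrite('pics/c2.png',cv2.resize(a,None,fx=7,fy=7,interpolation=cv2.INTER_CUBIC))
E
```

```text
dial c [ 0.502  -0.1946  0.071 ] [ 0.5019 -0.1944  0.0721]
bow [ 0.5611 -0.1914  0.041 ] [ 0.5605 -0.1909  0.0447]
12tick [ 0.5262 -0.1949  0.053 ] [ 0.5261 -0.1948  0.0541]
ptr [ 0.5068 -0.1883  0.071 ] [ 0.5067 -0.1882  0.0719]
foot TL [ 0.5658 -0.14    0.012 ] [ 0.4288 -0.0745  0.8711]
foot TR [ 0.5781 -0.2364  0.012 ] [ 0.578  -0.2363  0.0126]
foot BL [ 0.4215 -0.1581  0.012 ] [ 0.4215 -0.1586  0.0078]
foot BR [ 0.4328 -0.2545  0.012 ] [ 0.4328 -0.2544  0.0121]
0.004 867 [0.57555665 0.20271659 0.01298868] [0.5133863  0.14477841 0.00400256] [0.637307   0.28880091 0.01990149]
0.06 198 [0.56133023 0.20607153 0.08959362] [0.52835177 0.19945244 0.06004831] [0.58530339 0.23154671 0.12324143]
0.125 76 [0.57585173 0.20752127 0.13847745] [0.56833184 0.20052929 0.1305378 ] [0.58468766 0.21784524 0.14419023]
```

View pics/c2.png

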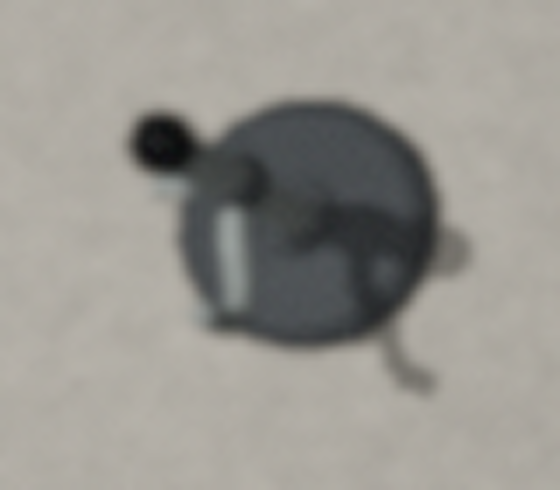

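Request:
play_rows:
  deltas:
    - [[0.035,-0.05,0.01],0]
    - [[0.07,-0.1,0.02],0]
    - [[0.105,-0.15,0.03],0]
    - [[0.14,-0.2,0.04],0]
    - [[0.175,-0.25,0.05],0]

```text
time: 1.68
tool_pos: [0.4225, 0.3226, 0.2819]
tool_rot: [0.0, 0.201, 0.98, 0.0]
contact_force: [1.0, 0.7, -0.3]
gripper_width: 1.004
```

Request:
play_rows:
  deltas:
    - [[0.035,-0.05,0],0]
    - [[0.065,-0.1,0],0]
    - [[0.065,-0.1,0],0]

```text
time: 2.05
tool_pos: [0.4883, 0.2212, 0.2813]
tool_rot: [0.0, 0.204, 0.979, -0.0]
contact_force: [-0.2, -0.6, -0.3]
gripper_width: 1.002
```

```bash
python3 - <<'E'
from h import *
s=status.state();print(s["tool_pos"],s["tool_rot"],s["time"],s["joint_pos"])
cp=camera_params("wrist");f,d=grab_frame("wrist");cv2.imwrite("pics/w1.png",f);np.save("w1.npy",d);np.save("w1cp.npy",cp["world_from_camera"])
m=outline_of("wrist","hook");print([(x["box"],x["confidence"]) for x in m])
P=[]
ys,xs=np.mgrid[0:400:1,0:640:1]
o,_=ray(cp,0,0)
K=np.linalg.inv(cp["mtx"]);dd=np.stack([xs,ys,np.ones_like(xs)],-1)@K.T;dd[...,1:]*=-1
W=o+(dd@np.array(cp["world_from_camera"])[:3,:3].T)*d[...,None]
np.save("w1W.npy",W)
ok=(d>.05)&(W[...,0]>.42)&(W[...,0]<.7)&(W[...,1]>.1)&(W[...,1]<.3)
for lo,hi in[(-.01,.003),(.004,.02),(.02,.07),(.07,.09),(.095,.106),(.106,.116),(.127,.15)]:
    q=ok&(W[...,2]>lo)&(W[...,2]<hi)
    if q.sum():print(lo,q.sum(),W[q].mean(0).round(4),W[q].min(0).round(4),W[q].max(0).round(4),np.median(xs[q]),np.median(ys[q]))
E
```

```text
[0.48831355 0.22116605 0.28134631] [ 2.10296419e-04  2.04435172e-01  9.78880058e-01 -2.17148775e-04] 2.05 [ 2.86721977e-01 -1.86214495e-01  1.75780148e+00 -5.81570061e-04
  1.56984048e+00 -8.72300506e-01]
[([302.3, 199.9, 360.4, 278.7], 0.56)]
-0.01 23116 [0.5441 0.2009 0.0007] [ 0.42    0.1    -0.0025] [0.7   0.3   0.003] 313.0 201.0
0.004 1955 [0.5685 0.2136 0.0133] [0.5338 0.1697 0.0042] [0.6165 0.2522 0.0199] 331.0 223.0
0.02 143 [0.5711 0.2144 0.0342] [0.5638 0.2057 0.02  ] [0.5844 0.2213 0.0654] 333.0 232.0
0.07 351 [0.5617 0.2124 0.0814] [0.5272 0.2013 0.0744] [0.5827 0.2326 0.09  ] 329.0 242.0
0.095 74 [0.5568 0.2102 0.1006] [0.5271 0.2026 0.0951] [0.5772 0.2175 0.106 ] 332.0 251.0
0.106 93 [0.5525 0.2086 0.1104] [0.5272 0.2014 0.1061] [0.576  0.2174 0.1158] 330.0 255.0
0.127 266 [0.5729 0.2113 0.1384] [0.5663 0.2014 0.1299] [0.5833 0.2201 0.143 ] 338.0 270.5
```

View pics/w1.png

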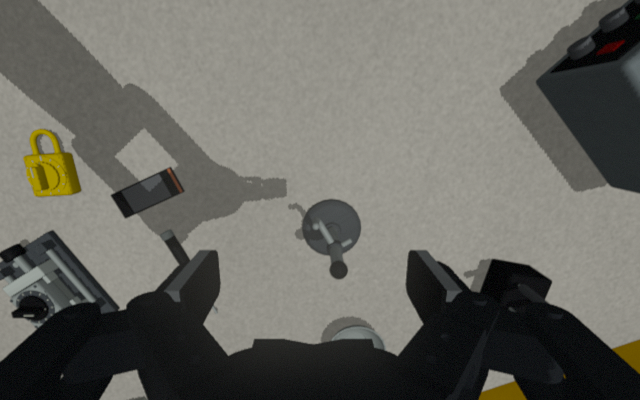

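```bash
python3 - <<'E'
from h import *
f=cv2.imread("pics/w1.png");cv2.imwrite("pics/c3.png",cv2.resize(f[190:290,285:385],None,fx=6,fy=6,interpolation=cv2.INTER_CUBIC))
W=np.load("w1W.npy")
ys,xs=np.mgrid[0:400,0:640]
q=(W[...,2]>.095)&(W[...,2]<.116)&(W[...,0]>.5)&(W[...,0]<.54)&(abs(W[...,1]-.21)<.05)
print("tip",q.sum(),W[q].mean(0),W[q].min(0),W[q].max(0),xs[q].mean(),ys[q].mean())
q=(W[...,2]>.127)&(W[...,2]<.15)&(W[...,0]>.5)&(W[...,0]<.6)&(abs(W[...,1]-.21)<.05)
print("ball",q.sum(),(W[q].min(0)+W[q].max(0))/2)
q=(W[...,2]>.008)&(W[...,2]<.02)&(W[...,0]>.5)&(W[...,0]<.64)&(abs(W[...,1]-.21)<.06)
print("foot",q.sum(),cv2.minEnclosingCircle(W[q][:,:2].astype(np.float32)),W[q][:,2].max())
q=(W[...,2]>.072)&(W[...,2]<.086)&(W[...,0]>.5)&(W[...,0]<.6)&(abs(W[...,1]-.21)<.05)
p=W[q];print("bar",len(p));
for lo in np.arange(.525,.58,.005):
    k=(p[:,0]>=lo)&(p[:,0]<lo+.005)
    if k.any():print(round(lo,3),k.sum(),p[k].mean(0).round(4))
E
```

```text
tip 66 [0.52962322 0.2053308  0.10604764] [0.52708948 0.2013892  0.0954967 ] [0.53440505 0.20863934 0.11111512] 314.95454545454544 224.93939393939394
ball 266 [0.57479769 0.21073968 0.13646025]
foot 1889 ((0.5755125284194946, 0.2109108567237854), 0.04187539592385292) 0.019938260779711225
bar 325
0.53 6 [0.5325 0.2085 0.082 ]
0.535 10 [0.538  0.2081 0.0799]
0.54 19 [0.5424 0.2076 0.0785]
0.545 30 [0.5474 0.2071 0.0781]
0.55 27 [0.5521 0.208  0.0792]
0.555 31 [0.5573 0.2086 0.0796]
0.56 29 [0.5626 0.2091 0.0804]
0.565 66 [0.5677 0.2116 0.082 ]
0.57 81 [0.5722 0.22   0.0817]
0.575 22 [0.5766 0.2179 0.083 ]
```

View pics/c3.png

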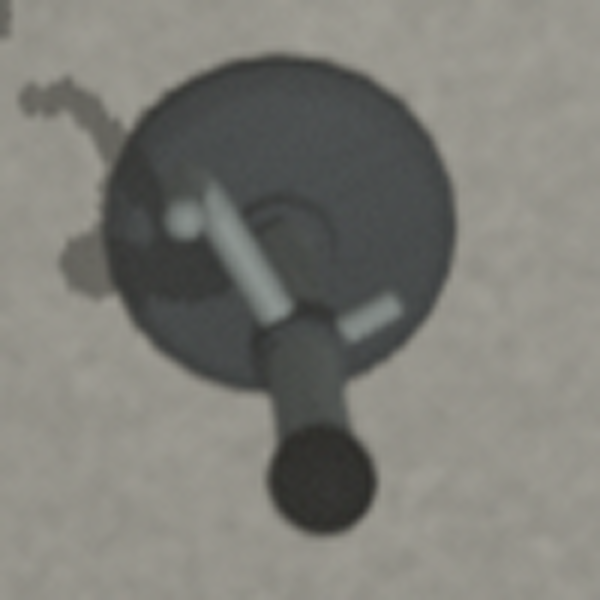

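Request:
play_rows:
  deltas:
    - [[0,-0.055,-0.01],-0.18]
    - [[0,-0.11,-0.02],-0.36]
    - [[0,-0.165,-0.03],-0.54]
    - [[0,-0.22,-0.04],-0.72]
    - [[0,-0.275,-0.05],-0.9]

```text
time: 2.78
tool_pos: [0.4866, -0.0507, 0.2313]
tool_rot: [0.0, 0.609, 0.793, 0.0]
contact_force: [-0.2, 0.3, -0.7]
gripper_width: 0.997
```

Request:
play_rows:
  deltas:
    - [[0.005,-0.055,-0.01],-0.18]
    - [[0.01,-0.11,-0.02],-0.36]
    - [[0.012,-0.14,-0.03],-0.54]
    - [[0.012,-0.14,-0.03],-0.6]
    - [[0.012,-0.14,-0.03],-0.6]

```text
time: 3.4
tool_pos: [0.4991, -0.1896, 0.2011]
tool_rot: [-0.0, 0.814, 0.58, 0.0]
contact_force: [0.7, 0.5, -0.3]
gripper_width: 0.995
```

```bash
cat >> h.py <<'E'
def cloud(cp,d):
    ys,xs=np.mgrid[0:400,0:640];K=np.linalg.inv(cp["mtx"]);dd=np.stack([xs,ys,np.ones_like(xs)],-1)@K.T;dd[...,1:]*=-1
    T=np.array(cp["world_from_camera"]);return T[:3,3]+(dd@T[:3,:3].T)*d[...,None]
def snap(n,tag):
    s=status.state();cp=camera_params(n);f,d=grab_frame(n);cv2.imwrite(f"pics/{tag}.png",f)
    import pickle;pickle.dump((s,cp,f,d),open(tag+".pkl","wb"))
    q=s["tool_rot"];print(s["time"],s["tool_pos"].round(4),"jaw yaw",2*np.arctan2(q[2],q[1])-np.pi/2,"q6",s["joint_pos"][[0,5]])
    return s,cp,f,d
E
python3 - <<'E'
from h import *
cp=camera_params("wrist");T=np.load("w1cp.npy");cp0=dict(cp);cp0["world_from_camera"]=T;print("tip",atz(cp0,316.1,226.3,.11))
s,cp,f,d=snap("wrist","w2")
print([(b["box"],b["confidence"]) for b in boxes_of("wrist","dial")])
E
```

```text
tip [0.53027927 0.20634632 0.11      ]
3.4 [ 0.4991 -0.1896  0.2011] jaw yaw -0.3325238243200961 q6 [-0.50264334 -0.17016541]
[([127.8, 128.7, 171.0, 168.6], 0.84), ([424.8, 6.0, 470.7, 49.5], 0.79), ([298.2, 178.0, 338.3, 217.8], 0.75), ([234.0, 117.4, 395.4, 253.6], 0.47), ([212.1, 301.6, 218.3, 311.1], 0.45)]
```

View pics/w2.png

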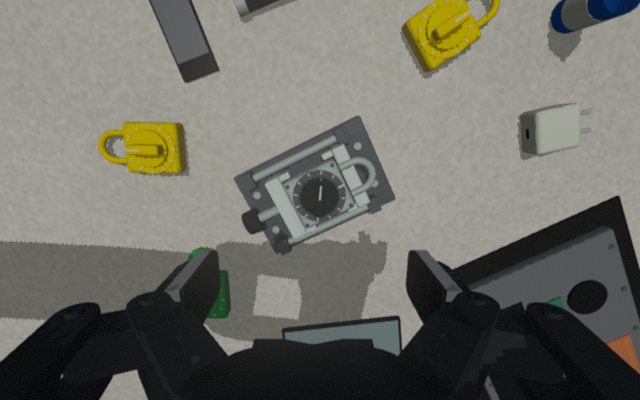

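```bash
python3 - <<'E'
from h import *
f=cv2.imread("pics/w2.png");cv2.imwrite("pics/c4.png",cv2.resize(f[140:250,260:390],None,fx=6,fy=6,interpolation=cv2.INTER_CUBIC))
E
```

```text
(no output)
```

View pics/c4.png

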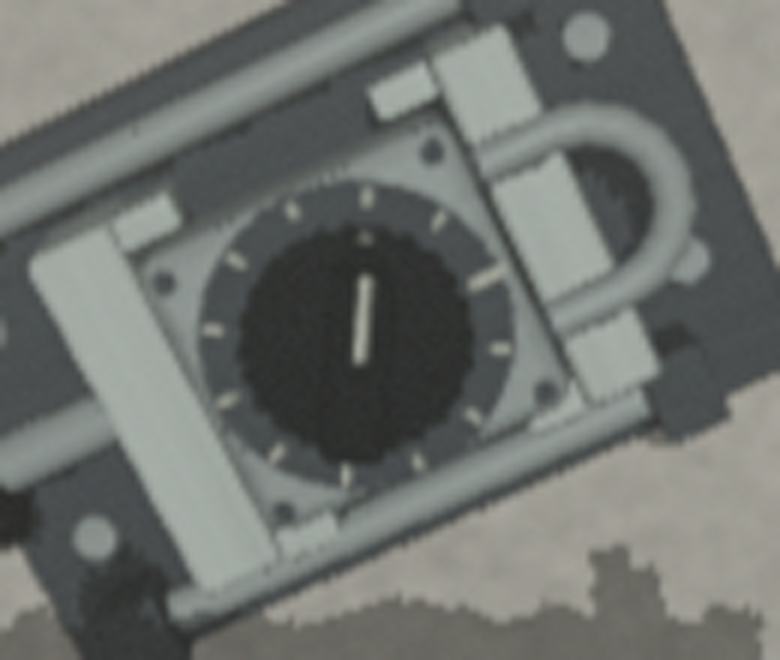

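```bash
python3 - <<'E'
from h import *;import pickle
s,cp,f,d=pickle.load(open("w2.pkl","rb"))
g=lambda p,z:atz(cp,260+(p[0]+.5)/6-.5,140+(p[1]+.5)/6-.5,z)[:2]
A,B,C,D=[g(p,.052) for p in[(431,152),(165,283),(545,392),(284,513)]]
print("screw centre",(A+B+C+D)/4,"yaw",np.arctan2(*(A-B)[::-1]),np.arctan2(*(C-D)[::-1]),np.linalg.norm(A-B),np.linalg.norm(A-C))
tk=[(367,197),(439,220),(487,278),(500,348),(473,415),(419,462),(347,475),(276,453),(227,400),(212,330),(236,261),(292,211)]
T=np.array([g(p,.052) for p in tk]);c=(T[:6]+T[6:])/2;print("tick c",c.mean(0),c.std(0))
c=c.mean(0)
ang=np.unwrap(np.arctan2(T[:,1]-c[1],T[:,0]-c[0]));print("lock yaw from ticks",np.mean(ang+np.pi/6*(np.arange(12)-2)), ang[2])
p=g((359,362),.071);q=g((367,277),.071);y=np.arctan2(*(q-p)[::-1]);print("ptr yaw",y,p,q)
W=cloud(cp,d);b=g((620,210),.041);print("bow",g((680,180),.041))
print("dz dial",W[196,320],W[200,316])
E
```

```text
screw centre [ 0.50238882 -0.19721859] yaw 0.12940582993749256 0.12191368775905177 0.04703301054509027 0.043396274719059505
tick c [ 0.50234714 -0.19744122] [6.58711966e-05 4.76044231e-05]
lock yaw from ticks 0.12500794515600513 0.11563310140130066
ptr yaw 1.1531468928228175 [ 0.50273868 -0.19645899] [ 0.50806354 -0.18445945]
bow [ 0.56018208 -0.19201851]
dz dial [ 0.50437404 -0.19331225  0.07042702] [ 0.49977235 -0.19558427  0.07075711]
```

Request:
play_rows:
  deltas:
    - [[0.003,-0.007,-0.05],-0.085]
    - [[0.003,-0.007,-0.095],-0.085]
    - [[0.003,-0.007,-0.095],-0.085]
  grip: -0.2

```text
time: 3.88
tool_pos: [0.4991, -0.1953, 0.1023]
tool_rot: [-0.004, 0.838, 0.545, -0.002]
contact_force: [-0.2, 0.5, -0.1]
gripper_width: 0.402
```

```bash
python3 - <<'E'
from h import *
s,cp,f,d=snap("wrist","w3");print(s["gripper_width"],s["contact_force"])
s,cp,f,d=snap("side","s3")
a=f[190:290,270:390];cv2.imwrite("pics/c5.png",cv2.resize(a,None,fx=5,fy=5,interpolation=cv2.INTER_CUBIC))
E
```

```text
3.875 [ 0.4991 -0.1953  0.1023] jaw yaw -0.41794790059560816 q6 [-0.51193977 -0.09401483]
0.40203192088770084 [-0.20922112  0.52384303 -0.12905914]
3.925 [ 0.501  -0.1965  0.1054] jaw yaw -0.41823951495084133 q6 [-0.51212176 -0.09390715]
```

View pics/w3.png

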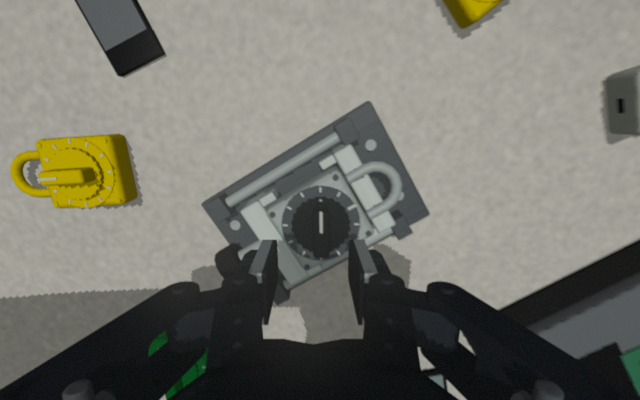

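View pics/c5.png

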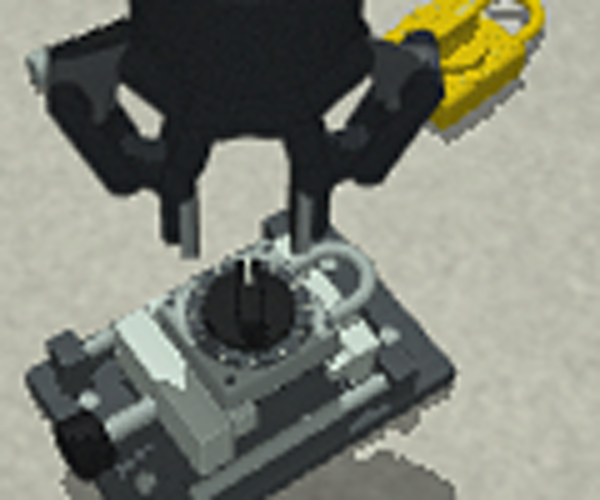

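```bash
python3 - <<'E'
from h import *;import pickle
s,cp,f,d=pickle.load(open("w3.pkl","rb"))
cv2.imwrite("pics/c6.png",cv2.resize(f[160:290,250:410],None,fx=5,fy=5,interpolation=cv2.INTER_CUBIC))
print(status.state()["tool_pos"])
E
```

```text
[ 0.5024167  -0.19742128  0.10755458]
```

View pics/c6.png

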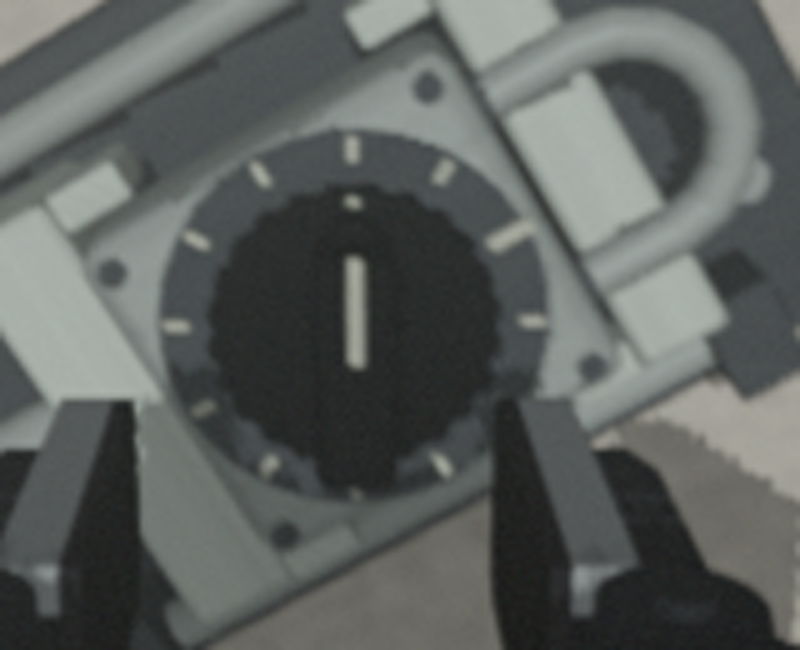

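```bash
python3 - <<'E'
from h import *;import pickle
s,cp,f,d=pickle.load(open("w3.pkl","rb"))
g=lambda p,z:atz(cp,250+(p[0]+.5)/5-.5,160+(p[1]+.5)/5-.5,z)[:2]
prs=[((352,150),(357,492)),((532,320),(176,326)),((511,236),(204,407)),((443,172),(270,466)),((260,173),(442,464))]
c=np.array([(g(a,.052)+g(b,.052))/2 for a,b in prs]);print(c, c.mean(0))
A=[(428,88),(112,272),(593,368),(285,535)];print(np.mean([g(a,.052) for a in A],0))
p=g((357,365),.071);q=g((353,202),.071);print("ptr",np.arctan2(*(q-p)[::-1]), "via line", g((355.5,258),.071),p)
# finger tips: left pad inner tip top (112,402),(520,402)?
o,_=ray(cp,0,0);print("cam-tcp",o-s["tool_pos"],s["tool_pos"])
E
```

```text
[[ 0.50245884 -0.19853078]
 [ 0.50252803 -0.19809258]
 [ 0.5026974  -0.19814466]
 [ 0.50259779 -0.19810033]
 [ 0.50252222 -0.19795716]] [ 0.50256086 -0.1981651 ]
[ 0.50270083 -0.19776485]
ptr 1.1830705121069147 via line [ 0.50825035 -0.18477596] [ 0.50311393 -0.19700566]
cam-tcp [0.02721561 0.059029   0.14317007] [ 0.499086   -0.19530622  0.10234286]
```

Request:
play_rows:
  deltas:
    - [[0,-0.0005,-0.025],0.015]
    - [[0,-0.0005,-0.043],0.015]
    - [[0,-0.0005,-0.043],0.015]
    - [[0,-0.0005,-0.043],0.015]

```text
time: 4.47
tool_pos: [0.5025, -0.1986, 0.0646]
tool_rot: [0.001, 0.835, 0.55, 0.0]
contact_force: [0.1, 0.3, -0.5]
gripper_width: 0.398
```

Request:
play_rows:
  deltas:
    - [[0,0,0],0]
    - [[0,0,0],0]
    - [[0,0,0],0]
  grip: -1

```text
time: 4.85
tool_pos: [0.5022, -0.1986, 0.0645]
tool_rot: [0.0, 0.835, 0.55, 0.0]
contact_force: [-1.9, 1.8, 5.4]
gripper_width: 0.096
```

Request:
play_rows:
  deltas:
    - [[0,0,0],0]

```text
time: 4.97
tool_pos: [0.5022, -0.1986, 0.0646]
tool_rot: [0.0, 0.835, 0.55, 0.0]
contact_force: [-0.9, 0.7, 5.8]
gripper_width: 0.088
```

```bash
python3 - <<'E'
from h import *
s,cp,f,d=snap("wrist","w4");print(s["gripper_width"],s["contact_force"],s["ft_torque"])
cv2.imwrite("pics/c7.png",cv2.resize(f[160:320,220:420],None,fx=4,fy=4,interpolation=cv2.INTER_CUBIC))
s,cp,f,d=snap("side","s4")
a=f[190:290,270:390];cv2.imwrite("pics/c8.png",cv2.resize(a,None,fx=5,fy=5,interpolation=cv2.INTER_CUBIC))
E
```

```text
4.975 [ 0.5022 -0.1986  0.0646] jaw yaw -0.40496744045802235 q6 [-0.51433839 -0.10934116]
0.0880564828963694 [-0.8714345   0.70861459  5.77844883] [ 1.57428462e-01  3.40271086e-01 -2.98381837e-04]
5.025 [ 0.5022 -0.1986  0.0645] jaw yaw -0.4049290178332505 q6 [-0.51432429 -0.10935938]
```

View pics/c7.png

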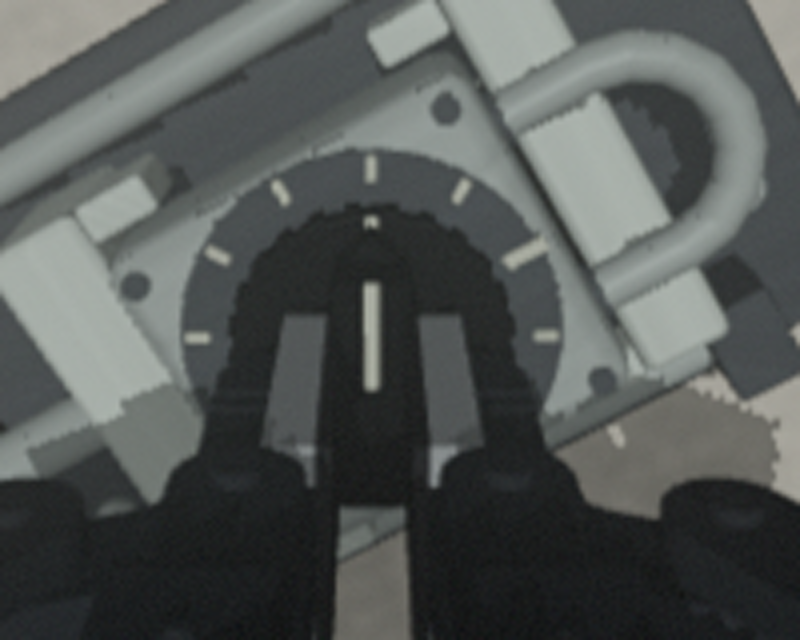

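View pics/c8.png

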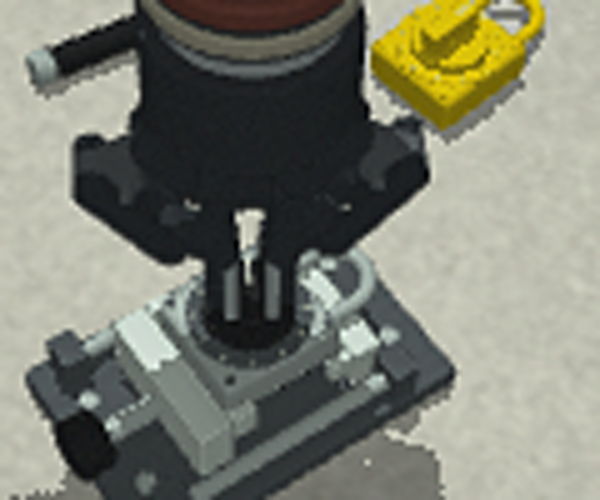

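Request:
play_rows:
  deltas:
    - [[0,0,0],-0.17]
    - [[0,0,0],-0.34]
    - [[0,0,0],-0.51]
    - [[0,0,0],-0.68]
    - [[0,0,0],-0.85]

```text
time: 5.7
tool_pos: [0.5014, -0.1976, 0.0645]
tool_rot: [-0.001, 0.988, 0.155, -0.001]
contact_force: [-5.3, 5.0, 9.7]
gripper_width: 0.088
```

Request:
play_rows:
  deltas:
    - [[0,0,0],-0.17]
    - [[0,0,0],-0.34]
    - [[0,0,0],-0.51]
    - [[0,0,0],-0.68]
    - [[0,0,0],-0.85]

```text
time: 6.32
tool_pos: [0.5016, -0.1965, 0.0646]
tool_rot: [-0.002, 0.964, -0.267, -0.001]
contact_force: [-4.3, 8.7, 12.0]
gripper_width: 0.086
```

Request:
play_rows:
  deltas:
    - [[0,0,0],-0.17]
    - [[0,0,0],-0.34]
    - [[0,0,0],-0.51]
    - [[0,0,0],-0.68]
    - [[0,0,0],-0.85]

```text
time: 6.95
tool_pos: [0.5027, -0.1961, 0.0648]
tool_rot: [-0.002, 0.768, -0.64, -0.001]
contact_force: [-0.9, 11.0, 9.2]
gripper_width: 0.093
```

Request:
play_rows:
  deltas:
    - [[0,0,0],-0.07]
    - [[0,0,0],-0.07]
    - [[0,0,0],-0.07]

```text
time: 7.32
tool_pos: [0.5026, -0.1963, 0.0647]
tool_rot: [-0.002, 0.747, -0.665, -0.001]
contact_force: [-0.3, 8.9, 8.2]
gripper_width: 0.092
```

```bash
python3 - <<'E'
from h import *
s,cp,f,d=snap("wrist","w5");print(s["gripper_width"],s["contact_force"],s["ft_torque"])
cv2.imwrite("pics/c9.png",cv2.resize(f[160:320,220:420],None,fx=4,fy=4,interpolation=cv2.INTER_CUBIC))
E
```

```text
7.325 [ 0.5026 -0.1963  0.0647] jaw yaw -3.0253799542322852 q6 [-0.51271697  2.51077787]
0.09196874761029479 [-0.25818161  8.9159672   8.24222649] [1.56249523 0.30741031 0.0046065 ]
```

View pics/c9.png

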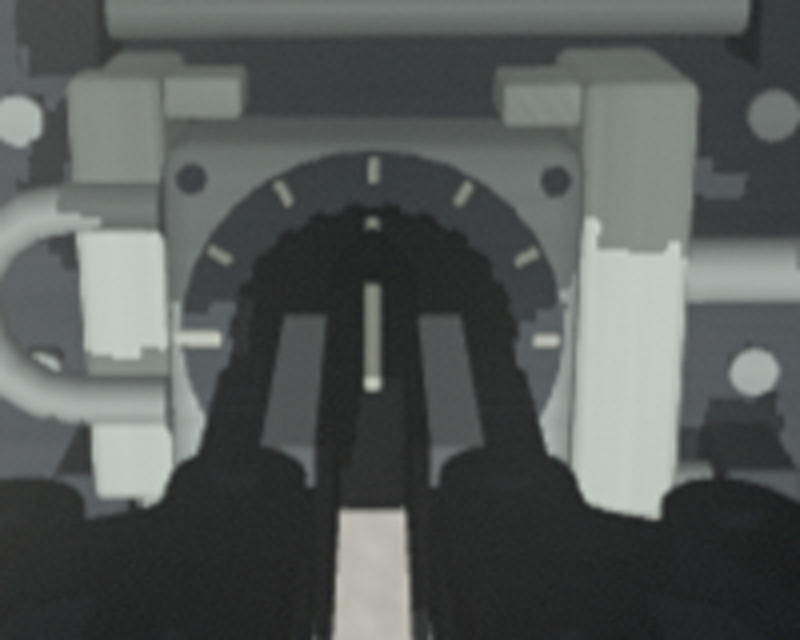

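Request:
play_rows:
  deltas:
    - [[0,0,0],0]
    - [[0,0,0],0]
    - [[0,0,0.05],0]
    - [[0,0,0.085],0]
    - [[0,0,0.085],0]
  grip: 0.2

```text
time: 8.0
tool_pos: [0.5038, -0.1997, 0.1521]
tool_rot: [-0.001, 0.747, -0.665, 0.004]
contact_force: [0.1, 0.5, 0.5]
gripper_width: 0.599
```

Request:
play_rows:
  deltas:
    - [[0,0,0],0.18]
    - [[0,0,0],0.36]
    - [[0,0,0],0.54]
    - [[0,0,0],0.72]
    - [[0,0,0],0.9]
  grip: 1

```text
time: 8.62
tool_pos: [0.5007, -0.198, 0.1462]
tool_rot: [-0.0, 0.963, -0.271, -0.001]
contact_force: [-0.6, 0.1, -0.3]
gripper_width: 1.003
```

Request:
play_rows:
  deltas:
    - [[0,0,0],0.18]
    - [[0,0,0],0.36]
    - [[0,0,0],0.54]
    - [[0,0,0],0.67]
    - [[0,0,0],0.67]

```text
time: 9.25
tool_pos: [0.5009, -0.198, 0.1465]
tool_rot: [-0.001, 0.998, 0.057, -0.001]
contact_force: [-0.5, 0.1, 0.1]
gripper_width: 0.998
```

Request:
play_rows:
  deltas:
    - [[0,0,0],0]

```text
time: 9.38
tool_pos: [0.5012, -0.1981, 0.1473]
tool_rot: [-0.0, 0.998, 0.057, -0.001]
contact_force: [-1.1, -0.2, -0.2]
gripper_width: 1.0
```

```bash
python3 - <<'E'
from h import *
s,cp,f,d=snap("wrist","w6");print(s["gripper_width"],s["contact_force"])
cv2.imwrite("pics/c10.png",cv2.resize(f[130:290,220:420],None,fx=4,fy=4,interpolation=cv2.INTER_CUBIC))
E
```

```text
9.375 [ 0.5012 -0.1981  0.1473] jaw yaw -1.4570323054901684 q6 [-0.51452376  0.94252476]
1.000351163363983 [-1.07673352 -0.24328454 -0.23903068]
```

View pics/c10.png

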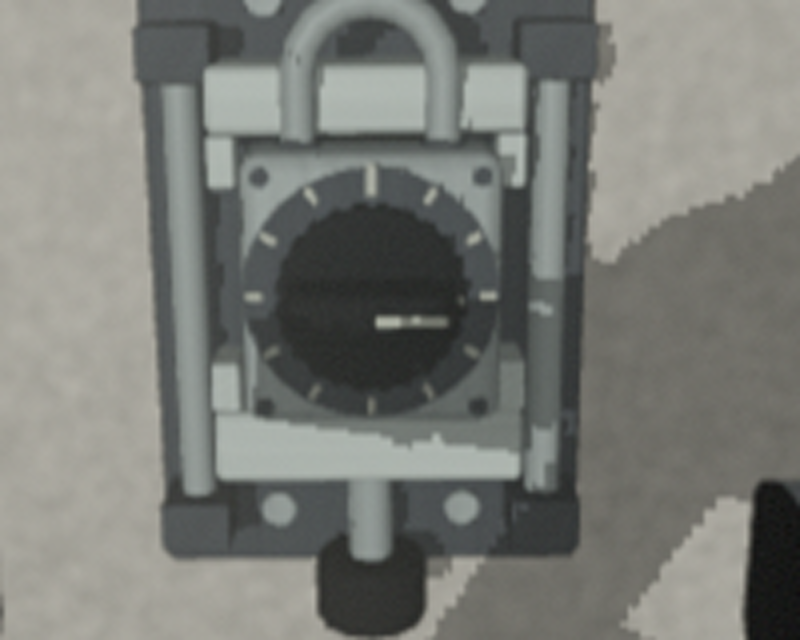

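```bash
python3 - <<'E'
from h import *;import pickle
s,cp,f,d=pickle.load(open("w6.pkl","rb"))
g=lambda p,z:atz(cp,220+(p[0]+.5)/4-.5,130+(p[1]+.5)/4-.5,z)[:2]
A,B,C,D=[g(p,.052) for p in[(259,177),(483,176),(265,406),(479,405)]]
print("c",(A+B+C+D)/4,"yaw",np.arctan2(*(A-C)[::-1]),np.arctan2(*(B-D)[::-1]))
tk=[(371,180),(431,197),(474,239),(488,297),(471,352),(428,391),(371,405),(315,391),(271,352),(254,297),(268,240),(310,197)]
T=np.array([g(p,.052) for p in tk]);c=T.mean(0);ang=np.unwrap(np.arctan2(T[:,1]-c[1],T[:,0]-c[0]));print("tick",c,np.mean(ang+np.pi/6*np.arange(12)))
W=cloud(cp,d);yaw=.123;R=np.array([[np.cos(yaw),np.sin(yaw)],[-np.sin(yaw),np.cos(yaw)]])
L=(W[...,:2]-c)@R.T
for x in(-.01,0,.01):
    k=(abs(L[...,0]-x)<.002)&(d>.05)&(abs(L[...,1])<.06);o=np.argsort(L[k][:,1]);y=L[k][o,1];z=W[k][o,2]
    print(x,[(int(b*1000),round(float(z[(y>=b)&(y<b+.003)].max()),3)) for b in np.arange(-.06,.06,.003) if ((y>=b)&(y<b+.003)).any()])
E
```

```text
c [ 0.50203494 -0.19805902] yaw 0.11626694984061287 0.1199596997267946
tick [ 0.50154316 -0.19801704] 0.11598480588979088
-0.01 [(-60, 0.215), (-56, 0.214), (-53, 0.215), (-50, 0.218), (-47, 0.222), (-44, 0.223), (-41, 0.026), (-38, 0.024), (-35, 0.023), (-32, 0.014), (-29, 0.013), (-26, 0.051), (-23, 0.054), (-20, 0.054), (-17, 0.058), (-14, 0.059), (-11, 0.059), (-8, 0.058), (-5, 0.058), (-2, 0.058), (0, 0.059), (3, 0.059), (6, 0.058), (9, 0.059), (12, 0.059), (15, 0.058), (18, 0.056), (21, 0.055), (24, 0.053), (30, 0.014), (33, 0.014), (36, 0.024), (39, 0.186), (42, 0.222), (45, 0.221), (48, 0.218), (51, 0.214), (54, 0.213), (57, 0.221)]
0 [(-60, 0.232), (-56, 0.215), (-53, 0.214), (-50, 0.012), (-47, 0.013), (-44, 0.226), (-41, 0.229), (-38, 0.23), (-35, 0.023), (-32, 0.013), (-29, 0.014), (-26, 0.054), (-23, 0.055), (-20, 0.057), (-17, 0.064), (-14, 0.072), (-11, 0.074), (-8, 0.073), (-5, 0.073), (-2, 0.073), (0, 0.072), (3, 0.073), (6, 0.073), (9, 0.073), (12, 0.073), (15, 0.071), (18, 0.059), (21, 0.055), (24, 0.054), (30, 0.013), (33, 0.229), (36, 0.23), (39, 0.228), (42, 0.225), (45, 0.014), (48, 0.214), (51, 0.215), (54, 0.216), (57, 0.232)]
0.01 [(-60, 0.241), (-56, 0.211), (-53, 0.215), (-50, 0.219), (-47, 0.222), (-44, 0.225), (-41, 0.229), (-38, 0.233), (-35, 0.236), (-32, 0.24), (-29, 0.241), (-26, 0.052), (-23, 0.054), (-20, 0.23), (-17, 0.233), (-14, 0.236), (-11, 0.24), (-8, 0.241), (-5, 0.24), (-2, 0.241), (0, 0.241), (3, 0.241), (6, 0.241), (9, 0.238), (12, 0.235), (15, 0.231), (18, 0.23), (21, 0.055), (24, 0.053), (27, 0.241), (30, 0.238), (33, 0.235), (36, 0.231), (39, 0.228), (42, 0.225), (45, 0.221), (48, 0.217), (51, 0.214), (54, 0.24), (57, 0.241)]
```

Request:
play_rows:
  deltas:
    - [[0,0,-0.04],0.004]
    - [[0,0,-0.08],0.004]
    - [[0,0,-0.105],0.004]
    - [[0,0,-0.105],0.004]
    - [[0,0,-0.105],0.004]

```text
time: 10.05
tool_pos: [0.5025, -0.1987, 0.0445]
tool_rot: [0.0, 0.998, 0.06, 0.001]
contact_force: [-0.4, -0.4, 0.6]
gripper_width: 1.004
```

```bash
python3 - <<'E'
from h import *
s,cp,f,d=snap("side","s7");print(s["gripper_width"],s["contact_force"])
a=f[190:290,270:390];cv2.imwrite("pics/c11.png",cv2.resize(a,None,fx=5,fy=5,interpolation=cv2.INTER_CUBIC))
E
```

```text
10.05 [ 0.5025 -0.1987  0.0445] jaw yaw -1.4513940674346386 q6 [-0.51433031  0.93706894]
1.0035315691042694 [-0.38693634 -0.35098139  0.60532632]
```

View pics/c11.png

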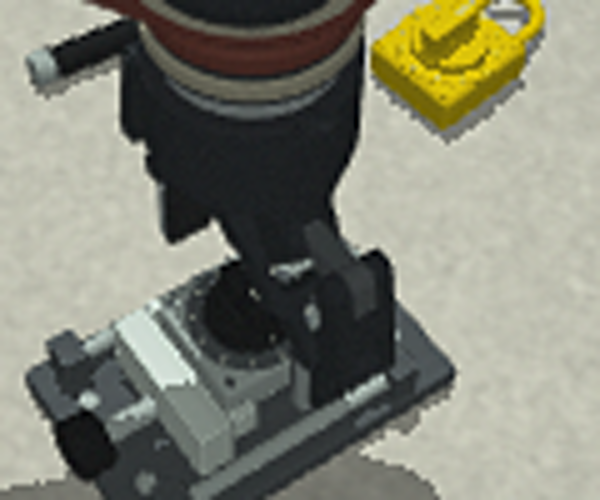

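Request:
play_rows:
  deltas:
    - [[-0.0005,0.0005,-0.01],0]
    - [[-0.0005,0.0005,-0.0185],0]
    - [[-0.0005,0.0005,-0.0185],0]

```text
time: 10.48
tool_pos: [0.5004, -0.1973, 0.0237]
tool_rot: [-0.001, 0.998, 0.06, -0.001]
contact_force: [-0.3, 0.8, -0.2]
gripper_width: 1.001
```

Request:
play_rows:
  deltas:
    - [[0,0,0],0]
    - [[0,0,0],0]
    - [[0,0,0],0]
    - [[0,0,0],0]
  grip: -1

```text
time: 10.98
tool_pos: [0.5016, -0.1978, 0.0254]
tool_rot: [0.0, 0.998, 0.06, 0.0]
contact_force: [-0.3, 1.7, 3.9]
gripper_width: 0.597
```

```bash
python3 - <<'E'
from h import *
s,cp,f,d=snap("side","s8");print(s["gripper_width"],s["contact_force"],s["ft_torque"])
a=f[190:290,270:390];cv2.imwrite("pics/c12.png",cv2.resize(a,None,fx=5,fy=5,interpolation=cv2.INTER_CUBIC))
s,cp,f,d=snap("wrist","w8")
cv2.imwrite("pics/c13.png",cv2.resize(f[130:370,190:450],None,fx=3,fy=3,interpolation=cv2.INTER_CUBIC)[:600])
E
```

```text
10.975 [ 0.5016 -0.1978  0.0254] jaw yaw -1.451006106691091 q6 [-0.51385067  0.93703154]
0.5968678580467894 [-0.33245998  1.73059958  3.87443422] [0.23940843 0.12253419 0.03770688]
11.025 [ 0.5016 -0.1978  0.0254] jaw yaw -1.4510034782470989 q6 [-0.51385863  0.93701887]
```

View pics/c12.png

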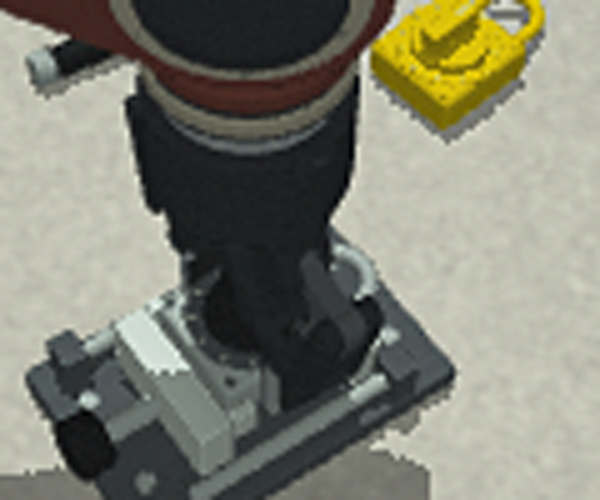

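View pics/c13.png

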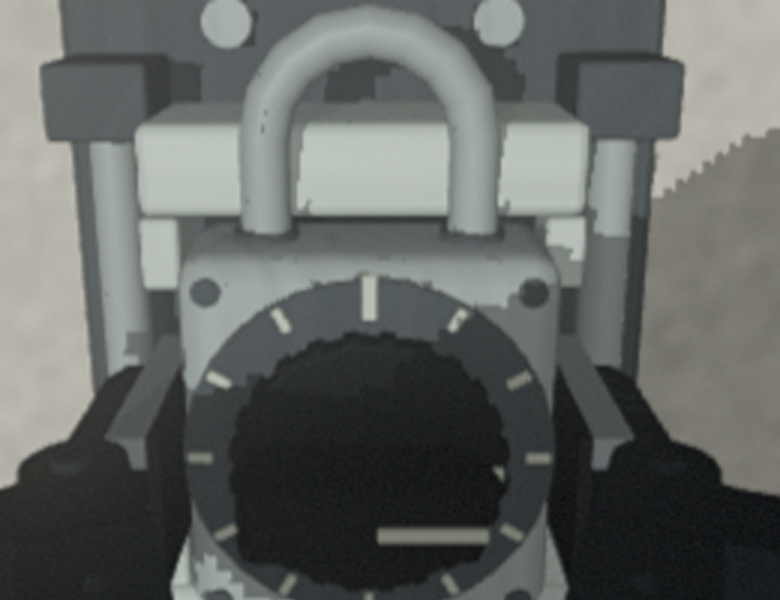

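Request:
play_rows:
  deltas:
    - [[0,0,0.015],0]
    - [[0,0,0.035],0]
    - [[0,0,0.07],0]
    - [[0,0,0.11],0]
    - [[0,0,0.14],0]

```text
time: 11.7
tool_pos: [0.5006, -0.1977, 0.1656]
tool_rot: [0.0, 0.998, 0.06, -0.001]
contact_force: [1.3, -0.5, -3.9]
gripper_width: 0.601
```

Request:
play_rows:
  deltas:
    - [[0,0.03,0],0]
    - [[-0.002,0.08,0],0]
    - [[-0.004,0.13,0],0]
    - [[-0.006,0.18,0],0]
    - [[-0.008,0.23,0],0]

```text
time: 12.32
tool_pos: [0.4918, 0.0335, 0.1637]
tool_rot: [0.0, 0.998, 0.06, -0.001]
contact_force: [0.2, 0.2, -4.6]
gripper_width: 0.595
```

Request:
play_rows:
  deltas:
    - [[-0.002,0.05,0],0]
    - [[-0.004,0.1,0],0]
    - [[-0.005,0.14,0],0]
    - [[-0.005,0.168,0],0]
    - [[-0.005,0.168,0],0]

```text
time: 12.95
tool_pos: [0.4869, 0.2013, 0.1636]
tool_rot: [0.0, 0.998, 0.061, -0.001]
contact_force: [0.7, -0.7, -4.3]
gripper_width: 0.597
```

Request:
play_rows:
  deltas:
    - [[0,0,0],0]
    - [[0,0,0],0]

```text
time: 13.2
tool_pos: [0.488, 0.1993, 0.1644]
tool_rot: [0.0, 0.998, 0.059, -0.0]
contact_force: [-1.0, -0.6, -3.6]
gripper_width: 0.597
```

```bash
python3 - <<'E'
from h import *
s,cp,f,d=snap("side","s9");print(s["gripper_width"],s["contact_force"],s["ft_torque"])
a=f[70:190,200:350];cv2.imwrite("pics/c14.png",cv2.resize(a,None,fx=5,fy=5,interpolation=cv2.INTER_CUBIC))
s,cp,f,d=snap("wrist","w9")
E
```

```text
13.2 [0.488  0.1993 0.1644] jaw yaw -1.4522453526972414 q6 [0.24662941 1.69894856]
0.5965272527322093 [-0.99999451 -0.55343111 -3.55191694] [-0.03999157 -0.02407346  0.03403597]
13.25 [0.4881 0.1993 0.1645] jaw yaw -1.4523640655121173 q6 [0.24657116 1.6989784 ]
```

View pics/c14.png

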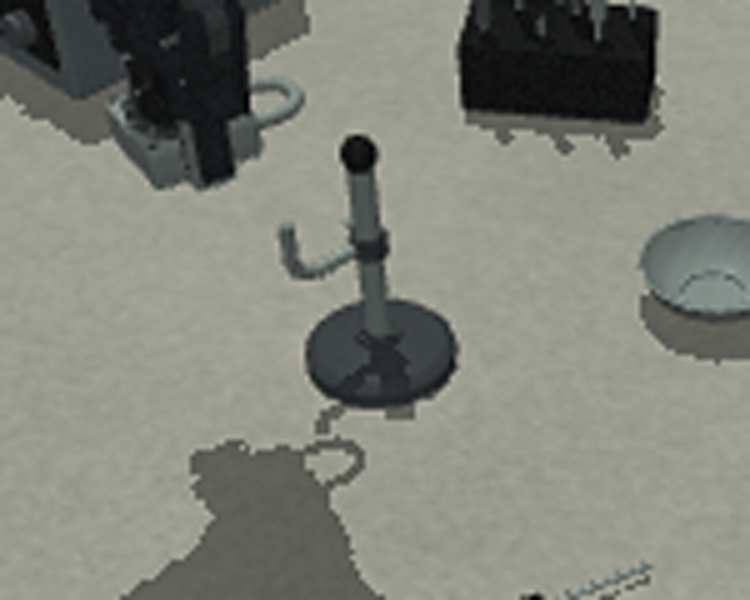

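View pics/w9.png

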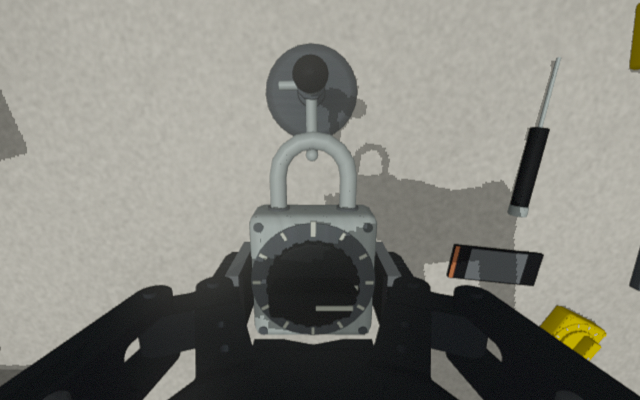

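```bash
python3 - <<'E'
from h import *;import pickle
s,cp,f,d=pickle.load(open("w9.pkl","rb"))
z=s["tool_pos"][2]
tip=atz(cp,312,156,.110);bowo=atz(cp,313,133,z+.0156);bowi=atz(cp,313,146,z+.0156)
print("tip",tip,"bow outer",bowo,bowi, "tcp",s["tool_pos"])
post=atz(cp,310,74,.14);print("ball",post)
u=np.array([np.cos(.119),np.sin(.119)]);v=np.array([-u[1],u[0]])
for n,p in(("tip",tip),("bo",bowo),("bi",bowi),("ball",post)):
    e=p[:2]-s["tool_pos"][:2];print(n,e@u,e@v)
W=cloud(cp,d);print(W[156,312],W[137,313],W[73,310],W[218,285])
E
```

```text
tip [0.53046514 0.20449888 0.11      ] bow outer [0.54756363 0.20596181 0.18014326] [0.54247595 0.20535365 0.18014326] tcp [0.4881284  0.19931197 0.16454326]
ball [0.57435463 0.21064672 0.14      ]
tip 0.04265310858426901 0.00012403148143658085
bo 0.05980435611914538 -0.0004533070043491131
bi 0.05468046188268765 -0.00045316050217874757
ball 0.08696207743607257 0.001017866718735749
[0.53052931 0.20450517 0.11056452] [0.54616602 0.20579697 0.18302155] [0.57459187 0.21065963 0.14173087] [0.51420127 0.21309852 0.19050541]
```

Request:
play_rows:
  deltas:
    - [[0,0,-0.025],0]
    - [[0,0,-0.045],0]
    - [[0,0,-0.06],0]
    - [[0,0,-0.073],0]
    - [[0,0,-0.082],0]

```text
time: 13.92
tool_pos: [0.4881, 0.2002, 0.082]
tool_rot: [0.0, 0.998, 0.06, -0.0]
contact_force: [0.8, -0.0, -4.0]
gripper_width: 0.599
```

Request:
play_rows:
  deltas:
    - [[0,0,0],0]
    - [[0,0,0],0]

```text
time: 14.18
tool_pos: [0.4888, 0.2004, 0.0835]
tool_rot: [-0.0, 0.998, 0.06, 0.001]
contact_force: [0.6, 0.4, -4.0]
gripper_width: 0.598
```

```bash
python3 - <<'E'
from h import *
s,cp,f,d=snap("side","s10");print(s["gripper_width"],s["contact_force"],s["ft_torque"])
a=f[70:190,200:350];cv2.imwrite("pics/c15.png",cv2.resize(a,None,fx=5,fy=5,interpolation=cv2.INTER_CUBIC))
s,cp,f,d=snap("wrist","w10")
E
```

```text
14.175 [0.4888 0.2004 0.0835] jaw yaw -1.4509576397474877 q6 [0.2481787  1.69912369]
0.5982217477996074 [ 0.55176545  0.37136574 -4.04571108] [ 0.01034688 -0.00312847 -0.03996404]
14.225 [0.4889 0.2004 0.0836] jaw yaw -1.4509730777732661 q6 [0.2481615  1.69912548]
```

View pics/c15.png

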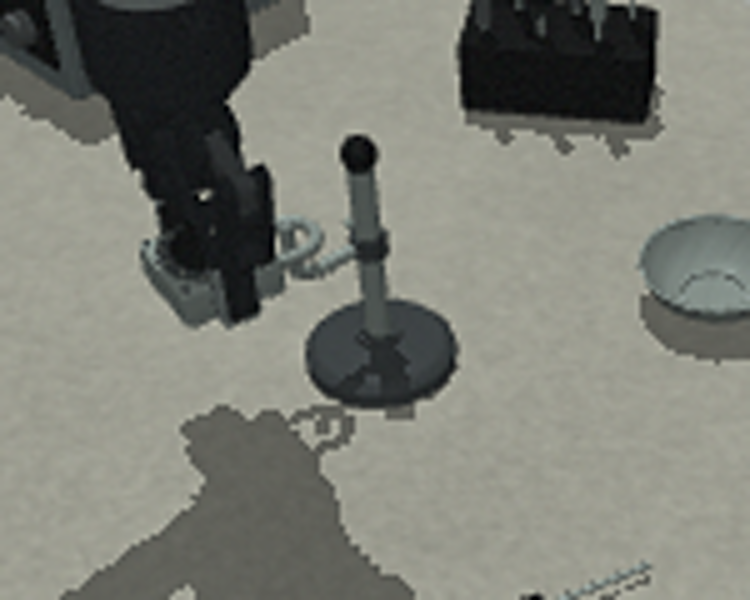

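View pics/w10.png

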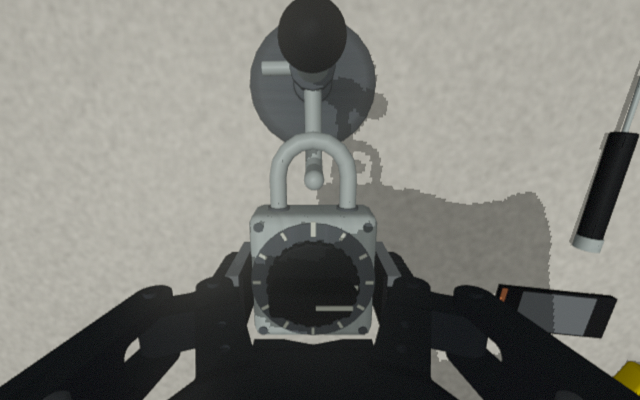

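Request:
play_rows:
  deltas:
    - [[-0.004,-0.0005,0],0]
    - [[-0.008,-0.001,0],0]
    - [[-0.011,-0.0013,0],0]
    - [[-0.014,-0.0017,0],0]
    - [[-0.017,-0.002,0],0]

```text
time: 14.9
tool_pos: [0.4714, 0.1982, 0.0831]
tool_rot: [-0.0, 0.998, 0.06, 0.0]
contact_force: [1.7, 0.6, -2.9]
gripper_width: 0.596
```

Request:
play_rows:
  deltas:
    - [[-0.002,-0.0002,0],0]
    - [[-0.004,-0.0005,0],0]
    - [[-0.004,-0.0005,0],0]

```text
time: 15.28
tool_pos: [0.4671, 0.1978, 0.0829]
tool_rot: [-0.0, 0.998, 0.06, -0.0]
contact_force: [0.8, -0.3, -3.6]
gripper_width: 0.598
```

Request:
play_rows:
  deltas:
    - [[-0.001,-0.0001,0],0]
    - [[-0.002,-0.0002,0],0]
    - [[-0.002,-0.0002,0],0]

```text
time: 15.65
tool_pos: [0.4654, 0.1976, 0.0829]
tool_rot: [-0.0, 0.998, 0.06, 0.0]
contact_force: [3.3, 0.1, -3.5]
gripper_width: 0.598
```

Request:
play_rows:
  deltas:
    - [[-0.001,-0.0001,0],0]
    - [[-0.002,-0.0002,0],0]
    - [[-0.002,-0.0002,0],0]

```text
time: 16.02
tool_pos: [0.4651, 0.1975, 0.0833]
tool_rot: [-0.0, 0.998, 0.06, 0.003]
contact_force: [9.9, 0.8, -7.1]
gripper_width: 0.597
```

```bash
python3 - <<'E'
from h import *
s,cp,f,d=snap("side","s11");print(s["gripper_width"],s["contact_force"],s["ft_torque"])
a=f[70:190,200:350];cv2.imwrite("pics/c16.png",cv2.resize(a,None,fx=5,fy=5,interpolation=cv2.INTER_CUBIC))
s,cp,f,d=snap("wrist","w11")
E
```

```text
16.025 [0.4651 0.1975 0.0833] jaw yaw -1.451218834905205 q6 [0.25441253 1.70577681]
0.5972823716415976 [ 9.9039823   0.84125537 -7.05339689] [ 0.22241552 -1.31369582  0.00142931]
16.075 [0.4651 0.1975 0.0833] jaw yaw -1.4511932112973427 q6 [0.25439813 1.70574992]
```

View pics/w11.png

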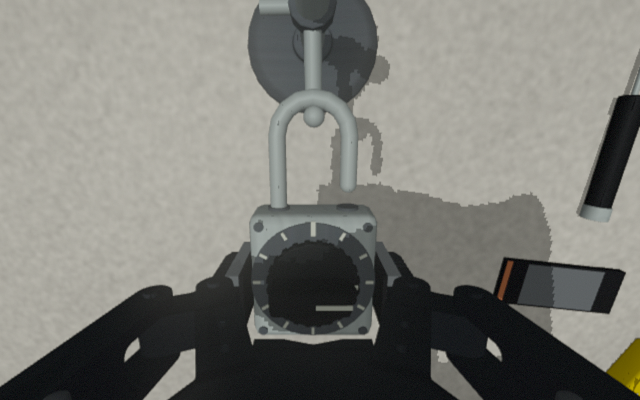

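Request:
play_rows:
  deltas:
    - [[0.004,0.0005,0],0]
    - [[0.008,0.001,0],0]
    - [[0.008,0.001,0],0]
    - [[0.008,0.001,0.01],0]
    - [[0.008,0.001,0.025],0]

```text
time: 16.75
tool_pos: [0.4707, 0.1983, 0.1082]
tool_rot: [0.0, 0.998, 0.06, -0.001]
contact_force: [-0.9, 0.0, -3.7]
gripper_width: 0.596
```

Request:
play_rows:
  deltas:
    - [[0,0,0.03],0]
    - [[0,0,0.065],0]
    - [[0,0,0.1],0]
    - [[0,0,0.14],0]
    - [[0,0,0.175],0]

```text
time: 17.38
tool_pos: [0.4712, 0.1984, 0.2861]
tool_rot: [-0.0, 0.998, 0.06, 0.001]
contact_force: [0.5, 0.8, -3.1]
gripper_width: 0.599
```

Request:
play_rows:
  deltas:
    - [[-0.005,-0.01,0.0],0]
    - [[-0.01,-0.03,0],0]
    - [[-0.015,-0.05,0.0],0]
    - [[-0.015,-0.06,0.0],0]
    - [[-0.015,-0.06,0.0],0]

```text
time: 18.0
tool_pos: [0.4558, 0.1377, 0.2818]
tool_rot: [-0.0, 0.998, 0.059, -0.001]
contact_force: [-0.5, 0.4, -4.1]
gripper_width: 0.595
```

Request:
play_rows:
  deltas:
    - [[0,0,0],0]
    - [[0,0,0],0]
    - [[0,0,0],0]

```text
time: 18.38
tool_pos: [0.4563, 0.1387, 0.2828]
tool_rot: [-0.0, 0.998, 0.06, -0.0]
contact_force: [-0.8, 0.3, -3.0]
gripper_width: 0.596
```

```bash
python3 - <<'E'
from h import *
s,cp,f,d=snap("side","s12");print(s["gripper_width"],s["contact_force"],s["ft_torque"])
s,cp,f,d=snap("wrist","w12")
E
```

```text
18.375 [0.4563 0.1387 0.2828] jaw yaw -1.45033808715685 q6 [0.13881769 1.58915827]
0.5964059059729244 [-0.78263924  0.31203229 -3.01755124] [ 0.00718787  0.08756213 -0.01332188]
18.425 [0.4562 0.1386 0.2828] jaw yaw -1.4504259781729265 q6 [0.13872755 1.58915538]
```

View pics/s12.png

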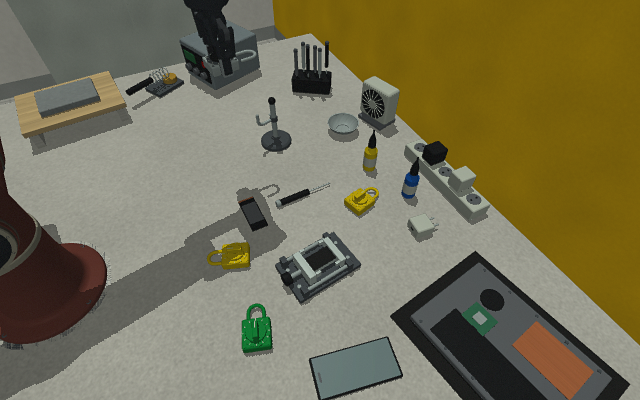

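View pics/w12.png

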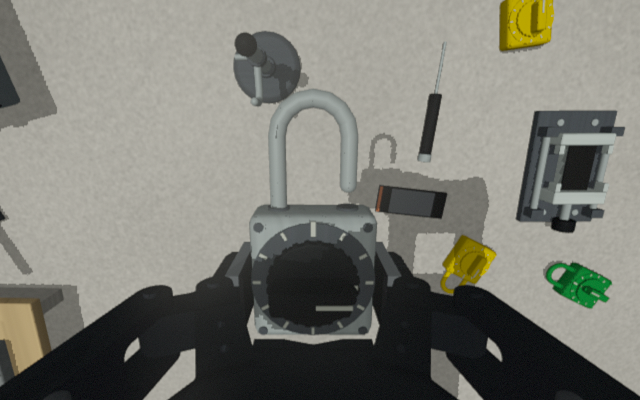

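The wrist view shows the shackle fully out, with its free leg end at (348,187), clear of the body, and the pointer still at three. The lock is clear of everything, its underside about 0.287 m above the bench. The vise is empty, and the other things look unmoved. I'm handing in.

```bash
python3 - <<'E'
from h import *
print(ticket.job_done())
E
```

```text
the job is handed in; nothing more can be done
None
```

The lock is open and I handed the job in at about 18.5 s with the arm still holding it up, dial up. Its underside is about 28–29 cm above the bench.

- **Dial:** it stood at about -1.05 rad (ten o'clock). I pinched the grip bar and turned it about 2.62 rad clockwise. After I let go, it rested on the three o'clock tick.
- **Shackle:** I lifted the lock straight out of the vise, dropped the eye over the hook tip and pulled away from the stand. It slid with 2–3 N until the pull rose to about 10 N at the stop. Then I eased off and lifted the lock clear.
- **Last checks:** the wrist view shows the free shackle leg well out of the body and the pointer still at three. The wrist reads only about 3 N, roughly the lock's weight, and the jaws hold at about 51 mm. By eye, the side view shows the other things where they were.

No check failed. The cameras differed by up to about 3 mm on the lock's position. Turning the dial put up to about 16 N on the wrist, well under the limits.

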